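# Build up a gearbox layshaft

## Robot

A 6-joint arm with a two-finger parallel gripper is mounted at the origin on a cart in front of the work surface, level with it; the furniture and walls round the work are solid. World frame = base frame: x ahead of the robot, y to its left, z up, the work surface at z = 0. Lengths are in m, angles in rad, forces in N, time in s.
With the tool pointing down it reaches from about 0.3 to 0.85 m from the base axis. Payload 5.4 kg.
Tool frame: the origin (TCP) lies midway between the tips of the shut fingers; the grasp point (between the pads) lies r.grip_depth behind it (r.grip_depth is the distance from the TCP to the grasp point, in m); z points along the fingers, y is the line along which they close (so a half turn about z gives the same grasp; the last joint's range is limited). The gripper opens to 85 mm and grips with 20 to 120 N. Pads are 22 mm wide; open, the fingers measure 114 mm over their backs; the gripper's body (76 mm by 85 mm) begins 54 mm behind the grasp point. The pads swing forward as they close: fully open they stand 13 mm farther back than shut.
Start: joints at [1.137, 0.158, 1.597, -0, 1.386, -0.21], TCP at [0.128, 0.561, 0.231] pointing down, gripper open.
Joint ranges: [-2.91, 2.91], [-0.94, 2.29], [0.18, 2.7], [-1.29, 4.43], [0.17, 2.64], [-3, 3]. Speed limits (rad/s): [2.57, 2.57, 3.14, 3.14, 3.14, 3.14].

## Interface

Orientations are given as a unit quaternion [x, y, z, w].
In Python, from bench import r gives the robot as it stands.
- The arm moves only by the tool servo_tool, never from a script. Its argument "plan" is a list of rows, each an object of numbers: "hand": the opening, from 0 (shut) to 1 (fully open); "x", "y", "z": the shift along the tool's x, y, z in mm; "yaw": the turn about the tool's z in rad. In form: [{"hand": .., "x": .., "y": .., "z": .., "yaw": ..}, ...]. A call has 1 to 20 rows; each row is the pose to reach, as a shift and turn from the pose commanded when the call began, along the tool's axes at that moment; what a row does not reach only later rows make up. A row lasts 1/10 s, in which the tool goes at most 50 mm and 8.59 degrees, less where a joint would pass 70% of its speed; a pose out of reach is approached as far as the arm can. A call with a gripper value outside its range is refused whole. The fingers move at their own pace and stop on an object; the grip force is fixed at half the most. Time passes only in rows, so rows that repeat a pose let the fingers close. It gives the time, the measured TCP pose, the force, the opening and the grip force at its end, in the units of the state.
- r.get_obs(): the state, without advancing time (a new reading comes with each control period).
- r.get_image(name): name is "scene" or "side" or "wrist"; returns the picture (400x640x3 uint8, blue, green, red); there is no depth.
- r.get_calibration(name): a dict with "mtx" (3x3 intrinsics, pixels), "position" and "orientation" of the camera in the world; the wrist camera has in their place "T_tool_cam" (4x4, takes a point from camera to tool coordinates, whose origin is the TCP and whose axes are the flange's). Camera axes: x right, y up, looking along -z (the intrinsics and any distortion apply to the point x, -y, -z); pixel columns grow to the right and rows downward; lengths in m; the calibration is good to about 2 mm. A picture is of the moment at which its call begins: read the wrist's pose just before it. get_calibration takes no time and is no camera call.
- r.sign_off(): hands the job in; it is judged then, once.
The state is a dict: "time": time; "q": joint angles; "joint_vel": joint speeds; "tau": joint torques, N m; "position": TCP position; "tcp_rot": TCP orientation; "wrist_force": force on the tool from outside, world axes, zero at the start; "ft_torque": the same for the moment, N m; "gripper_width": opening from 0.0 (shut) to 1.0 (fully open); "grasp_force": force on a finger pad.
Only numpy, scipy, OpenCV 4.12 (cv2) and the standard library are available. Lean on these libraries where they do the work, as an engineer would, in place of code of your own. Each camera call takes 0.05 s, during which the arm holds its last target. There are 200 camera calls.

## Task

Build up the gearbox layshaft that stands upright in the blue holding block: slide onto it, from the bottom up, first the ball bearing, then the large gear, the brass spacer, the small gear and last the black lock collar, each fully home on the one below it. Leave the ratchet and the dial caliper where they lie.

Things in the scene. Friction and masses are not known exactly. Their poses are not given: they have to be found in the camera images.
- holding_block: Blue round holding block, 84 mm across, fixed; a bright stepped steel shaft stands upright in its middle. Origin under the block on the bench, z up the shaft axis. Heights in mm: flange 32 across, its top (the shoulder) at 44; journal 23 in diameter to 57; chamfer to 18 diameter at 59; shaft 18 to 97; cone to 10 at 101; threaded stub 10 to the top at 106. Parts slide on freely with 1 mm play all round.
- bearing: Light grey steel ball bearing with visible balls, 62 mm outside diameter, 16 mm thick, bore 25 mm. Goes on first, down on the shaft's shoulder; home when its underside is 44 mm above the bench. Lies flat on the bench. Origin at the centre of its underside, z up along the bore. 200 g.
- large_gear: Large dark steel spur gear, 64 mm across the teeth, toothed rim 9 mm thick, with a hub 33 mm across that stands 3 mm above the rim (12 mm high in all), bore 20 mm. Goes on second, hub up as it lies; home when its underside is 60 mm above the bench. Lies flat on the bench. Origin at the centre of its underside, z up along the bore. 200 g.
- spacer: Plain brass spacer ring, 30 mm outside diameter, 10 mm high, bore 20 mm. Goes on third; home when its underside is 72 mm above the bench. Lies flat on the bench. Origin at the centre of its underside, z up along the bore. 50 g.
- small_gear: Small dark steel spur gear, 44 mm across the teeth, toothed rim 8 mm thick, with a hub 29 mm across that stands 2 mm above the rim (10 mm high in all), bore 20 mm. Goes on fourth, hub up as it lies; home when its underside is 82 mm above the bench. Lies flat on the bench. Origin at the centre of its underside, z up along the bore. 90 g.
- lock_collar: Black steel lock collar, 35 mm outside diameter, 12 mm high, bore 20 mm, three small bright set screws round it. Goes on last; home when its underside is 92 mm above the bench. Lies flat on the bench. Origin at the centre of its underside, z up along the bore. 60 g.
- ratchet: Bright steel ratchet handle, 264 mm long, 38 mm wide, 32 mm high, lying on the bench between the rows of parts. Origin below its middle, long axis along its y. To be left alone.
- dial_caliper: Dial caliper, 230 mm long, 69 mm wide, 18 mm high, lying on the bench between the rows of parts. Origin below its middle, long axis along its y. To be left alone.
Things that resemble listed ones, but are neither listed nor needed, are in the scene too. There is more than one size of the spacer; the one meant has the size given above. What is shaped like the bearing but green is not meant.

How it is judged:
On the way, in this order (a step that is already met when the one before it is completed fails the run):
1. the ball bearing is fully home on the shaft's shoulder (horizontal distance between bearing and holding_block below 0.003 m and z of bearing in the frame of holding_block between 0.041 and 0.047 m), for 0.2 s.
2. the large gear is on the shaft, fully home on the ball bearing (all of step 1 and horizontal distance between large_gear and holding_block below 0.003 m and z of large_gear in the frame of holding_block between 0.057 and 0.063 m), for 0.2 s.
3. the brass spacer is on the shaft, fully home on the large gear (all of step 2 and horizontal distance between spacer and holding_block below 0.003 m and z of spacer in the frame of holding_block between 0.069 and 0.075 m), for 0.2 s.
4. the small gear is on the shaft, fully home on the brass spacer (all of step 3 and horizontal distance between small_gear and holding_block below 0.003 m and z of small_gear in the frame of holding_block between 0.079 and 0.085 m), for 0.2 s.
5. the black lock collar is on the shaft, fully home on the small gear (all of step 4 and horizontal distance between lock_collar and holding_block below 0.003 m and z of lock_collar in the frame of holding_block between 0.089 and 0.095 m), for 0.2 s.
At the end, for the whole second after the job is handed in: All five parts are on the shaft, bottom to top bearing, large gear, spacer, small gear, lock collar: each within 3 mm of the shaft axis, its underside within 3 mm of 44, 60, 72, 82 and 92 mm above the block's underside, flat within 0.1 rad, released and at rest (all of step 5 and angle between each of bearing, large_gear, spacer, small_gear, lock_collar's own z axis and vertical below 0.1 rad and linear speed of each of bearing, large_gear, spacer, small_gear, lock_collar below 0.02 m/s); the robot touches nothing.
It fails at once if the ratchet is pushed more than 30 mm from where it lay (distance of ratchet from where it was at the start of the episode above 0.03 m).
It fails at once if the dial caliper is pushed more than 30 mm from where it lay (distance of dial_caliper from where it was at the start of the episode above 0.03 m).
It also fails if it takes over 120 s, if anything falls off the work surface, if the arm or the gripper's body presses on something with over 40 N, if the wrist force passes 120 N, or if a joint passes its speed limit or range.

## Working session

There is one attempt and no reset: what is moved stays moved. The work goes in short steps, Python scripts to look and compute and a tool call to move; the robot and the scene stay as the last step left them, time stands still between calls to the robot, and variables do not carry over. Pictures are saved under pics/ and viewed, at most 14 in all, crops included, and the job is handed in when it is done.

Besides the shell and the picture viewer there is one more tool, called after "Request:" as name(argument=value, ...) on one line, values as JSON. servo_tool: Moves the arm, as the interface text tells. Its arguments: {"type":"object","properties":{"plan":{"type":"array","items":{"type":"object","properties":{"hand":{"type":"number"},"x":{"type":"number"},"y":{"type":"number"},"z":{"type":"number"},"yaw":{"type":"number"}}}}},"required":["plan"]}

```bash
ls; mkdir -p pics; python3 - <<'E'
from bench import r
import cv2,numpy as np
print(r.get_obs(), r.grip_depth)
for n in ("scene","side","wrist"):
    c=r.get_calibration(n); print(n,c)
    cv2.imwrite(f"pics/{n}0.png",r.get_image(n))
E
```

```text
pics
{'time': 0.0, 'q': array([ 1.13690216e+00,  1.59053128e-01,  1.59824224e+00,  4.22180995e-05,
        1.38620248e+00, -2.10073606e-01]), 'joint_vel': array([-1.81892057e-03,  3.70815539e-04, -1.05755112e-03,  1.70177211e-05,
        3.76898171e-04, -7.50720945e-04]), 'tau': array([ 1.47872420e-04, -3.96004665e+01, -3.31430769e+01, -1.75956516e-04,
        8.35332175e-03,  1.24789480e-05]), 'position': array([0.12735943, 0.56010066, 0.2303096 ]), 'tcp_rot': array([ 1.11680655e-01,  9.93743691e-01, -8.97077702e-04, -3.21129165e-04]), 'wrist_force': array([-0.43479866,  0.06005558, -0.493994  ]), 'ft_torque': array([ 0.04859064,  0.00961448, -0.01717289]), 'grasp_force': 0.0, 'gripper_width': 1.000676750596185} 0.0187
scene {'mtx': array([[480.38016837,   0.        , 323.81161069],
       [  0.        , 480.38016837, 199.24649818],
       [  0.        ,   0.        ,   1.        ]]), 'position': array([-0.07594124, -0.524323  ,  0.73368551]), 'orientation': array([ 0.38363236, -0.18006295, -0.36914994,  0.82712264])}
side {'mtx': array([[493.04613022,   0.        , 316.9098089 ],
       [  0.        , 493.04613022, 202.16273761],
       [  0.        ,   0.        ,   1.        ]]), 'position': array([0.57802683, 1.00186422, 0.72705049]), 'orientation': array([0.01308306, 0.46945153, 0.88279413, 0.01089107])}
wrist {'mtx': array([[360.2171632 ,   0.        , 320.66499038],
       [  0.        , 360.2171632 , 195.40804643],
       [  0.        ,   0.        ,   1.        ]]), 'T_tool_cam': array([[ 2.26830672e-04,  9.61692254e-01,  2.74131277e-01,
         6.89671290e-02],
       [ 9.99999836e-01, -3.62342532e-04,  4.43697536e-04,
         7.50688418e-04],
       [ 5.26029904e-04,  2.74131131e-01, -9.61692179e-01,
        -1.41882199e-01],
       [ 0.00000000e+00,  0.00000000e+00,  0.00000000e+00,
         1.00000000e+00]])}
```

View pics/scene0.png

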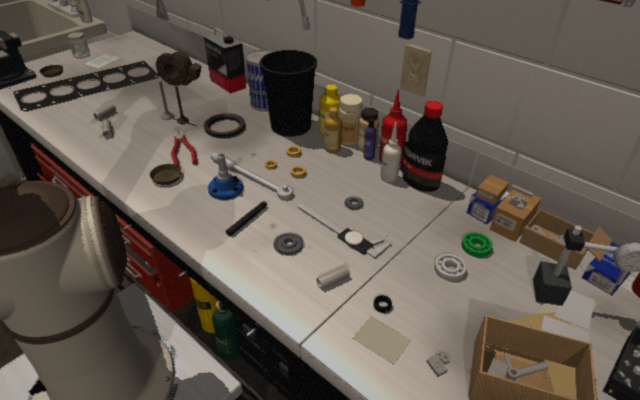

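View pics/side0.png

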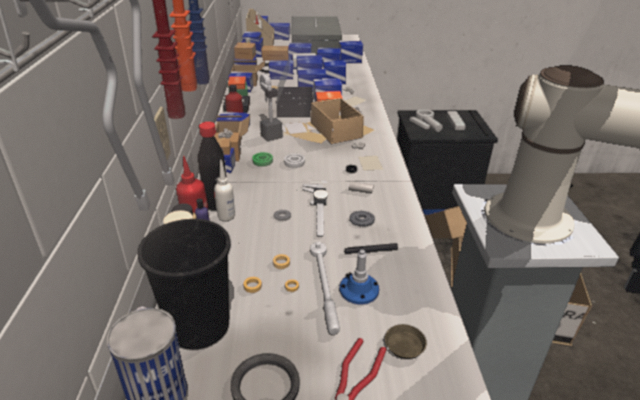

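The scene view shows the block at (226,188), bearing at (451,266), green decoy at (477,244), large gear at (288,243), small gear at (354,203), collar at (383,303), and three brass rings at (293,152), (270,164) and (298,172). In the side view the rings are at (252,285), (281,262) and (292,286), and the block is at (359,288).

Possible mix-ups:
- **Bearing:** grey (451,266) or green (477,244). I choose grey.
- **Spacer:** one of the three rings, to be settled by measured size.
- **Gears:** large is (288,243), small is (354,203).

```bash
cat > h.py <<'E'
import cv2,numpy as np
from scipy.spatial.transform import Rotation as R
from bench import r
def cam(n,obs=None):
    c=r.get_calibration(n)
    if n=="wrist":
        obs=obs or r.get_obs()
        T=np.eye(4);T[:3,:3]=R.from_quat(obs["tcp_rot"]).as_matrix();T[:3,3]=obs["position"]
        T=T@c["T_tool_cam"];return c["mtx"],T[:3,3],T[:3,:3]
    return c["mtx"],np.array(c["position"]),R.from_quat(c["orientation"]).as_matrix()
def onz(C,uv,z):
    K,p,M=C; uv=np.atleast_2d(np.float64(uv))
    d=np.c_[(uv[:,0]-K[0,2])/K[0,0],-(uv[:,1]-K[1,2])/K[1,1],-np.ones(len(uv))]@M.T
    return p+d*((z-p[2])/d[:,2])[:,None]
def proj(C,P):
    K,p,M=C; q=(np.atleast_2d(P)-p)@M
    return np.c_[K[0,0]*q[:,0]/-q[:,2]+K[0,2],K[1,1]*q[:,1]/q[:,2]+K[1,2]]
E
python3 - <<'E'
from h import *
pts={"scene":dict(bearing=(451,266,.014),green=(477,244,.014),large=(288,243,.01),small=(354,203,.008),collar=(383,303,.01),rA=(293,152,.008),rB=(270,164,.008),rC=(298,172,.008),stubtop=(221,158,.106),ratA=(287,194,.01),ratB=(225,160,.015),calA=(301,208,.01),calB=(385,248,.01),bar1=(265,205,.01),bar2=(230,232,.01),cyl=(333,277,.01)),
"side":dict(bearing=(295,160,.014),green=(262,159,.014),large=(362,218,.01),small=(283,215,.008),collar=(351,169,.01),rA=(252,285,.008),rB=(292,286,.008),rC=(281,262,.008),stubtop=(361,252,.106))}
for n in pts:
    C=cam(n)
    for k,v in pts[n].items(): print(n,k,onz(C,v[:2],v[2])[0,:2].round(3))
for n in("scene","side"):
    im=cv2.imread(f"pics/{n}0.png");hsv=cv2.cvtColor(im,cv2.COLOR_BGR2HSV)
    m=cv2.inRange(hsv,(8,110,80),(30,255,255))
    k,l,s,c=cv2.connectedComponentsWithStats(m)
    for i in range(1,k):
        if 30<s[i,4]<600 : 
            ys,xs=np.where(l==i); P=onz(cam(n),np.c_[xs,ys],.006)[:,:2]
            print(n,c[i].round(),s[i,4],np.ptp(P,axis=0).round(4)) if np.ptp(P,axis=0).max()<.08 else 0
E
python3 - <<'E'
import cv2,numpy as np
a=cv2.resize(cv2.imread("pics/scene0.png")[120:290,190:350],None,fx=3.4,fy=3.4,interpolation=2)
cv2.imwrite("pics/crop1.png",a)
E
```

```text
scene bearing [ 0.593 -0.289]
scene green [ 0.685 -0.298]
scene large [0.421 0.002]
scene small [ 0.62  -0.017]
scene collar [ 0.428 -0.24 ]
scene rA [0.674 0.235]
scene rB [0.595 0.24 ]
scene rC [0.618 0.163]
scene stubtop [0.445 0.235]
scene ratA [0.536 0.12 ]
scene ratB [0.522 0.33 ]
scene calA [0.521 0.06 ]
scene calB [ 0.548 -0.159]
scene bar1 [0.473 0.129]
scene bar2 [0.36  0.119]
scene cyl [ 0.414 -0.129]
side bearing [ 0.593 -0.279]
side green [ 0.691 -0.286]
side large [0.425 0.011]
side small [ 0.622 -0.008]
side collar [ 0.431 -0.232]
side rA [0.68  0.243]
side rB [0.597 0.247]
side rC [0.622 0.171]
side stubtop [0.46  0.257]
scene [362. 124.] 85 [0.0537 0.0516]
scene [293. 151.] 118 [0.0453 0.0476]
scene [270. 164.] 75 [0.0337 0.0338]
scene [298. 171.] 135 [0.0448 0.0463]
scene [599. 237.] 241 [0.0612 0.0571]
scene [582. 251.] 42 [0.0281 0.0164]
scene [597. 253.] 82 [0.0313 0.0261]
scene [500. 355.] 93 [0.0196 0.0254]
scene [520. 361.] 222 [0.0352 0.0431]
side [281. 261.] 119 [0.0336 0.0407]
side [252. 284.] 163 [0.0344 0.0424]
side [292. 285.] 89 [0.0272 0.0302]
```

View pics/crop1.png

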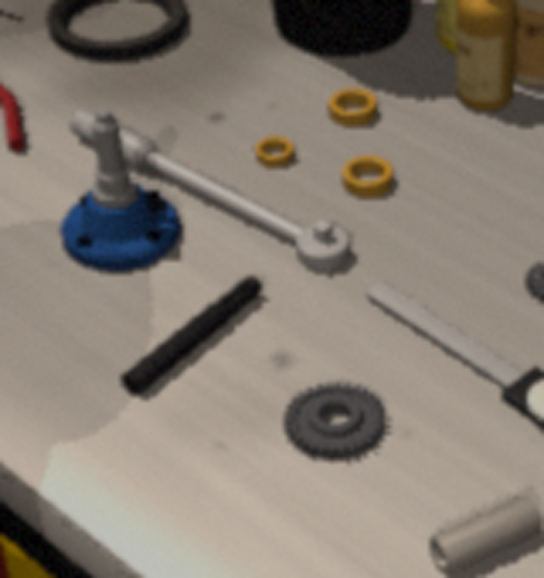

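The crop shows ring B at scene pixel (270,164) clearly smaller, about 30 mm, while A and C measure about 38 mm or more. So B is the spacer. The large gear lies hub up and the ratchet is just behind the block. Next I go above the block for a close look.

Request:
servo_tool(plan=[{"hand": 1, "x": -390, "y": -233, "z": 0, "yaw": -0.224}, {"hand": 1, "x": -390, "y": -233, "z": 0, "yaw": -0.224}, {"hand": 1, "x": -390, "y": -233, "z": 0, "yaw": -0.224}, {"hand": 1, "x": -390, "y": -233, "z": 0, "yaw": -0.224}, {"hand": 1, "x": -390, "y": -233, "z": 0, "yaw": -0.224}, {"hand": 1, "x": -390, "y": -233, "z": 0, "yaw": -0.224}, {"hand": 1, "x": -390, "y": -233, "z": 0, "yaw": -0.224}, {"hand": 1, "x": -390, "y": -233, "z": 0, "yaw": -0.224}, {"hand": 1, "x": -390, "y": -233, "z": 0, "yaw": -0.224}, {"hand": 1, "x": -390, "y": -233, "z": 0, "yaw": -0.224}, {"hand": 1, "x": -390, "y": -233, "z": 0, "yaw": -0.224}, {"hand": 1, "x": -390, "y": -233, "z": 0, "yaw": -0.224}, {"hand": 1, "x": -390, "y": -233, "z": 0, "yaw": -0.224}, {"hand": 1, "x": -390, "y": -233, "z": 0, "yaw": -0.224}])

```text
time: 1.55
position: [0.4553, 0.248, 0.2313]
tcp_rot: [-0.001, 1.0, 0.0, -0.0]
wrist_force: [0.2, 0.7, -0.0]
gripper_width: 0.998
grasp_force: 0.0
```

```bash
cat >> h.py <<'E'
def look(name):
    o=r.get_obs(); im=r.get_image("wrist"); cv2.imwrite(f"pics/{name}.png",im)
    np.save(f"pics/{name}.npy",np.r_[o["position"],o["tcp_rot"]]); return cam("wrist",o),im,o
def shift(o,P):
    "tool-axis shift in mm from the measured pose to world point P"
    return (R.from_quat(o["tcp_rot"]).as_matrix().T@(np.array(P)-o["position"])*1000).round(1)
E
python3 - <<'E'
from h import *
C,im,o=look("w1"); print(o["time"],o["position"],o["q"],R.from_quat(o["tcp_rot"]).as_matrix().round(3))
E
```

```text
1.55 [0.45525485 0.24798973 0.23129714] [ 2.65279668e-01  1.10874048e-02  1.75391077e+00  1.88594539e-04
  1.37674595e+00 -1.30787868e+00] [[-1.    -0.002 -0.   ]
 [-0.002  1.     0.   ]
 [ 0.     0.    -1.   ]]
```

View pics/w1.png

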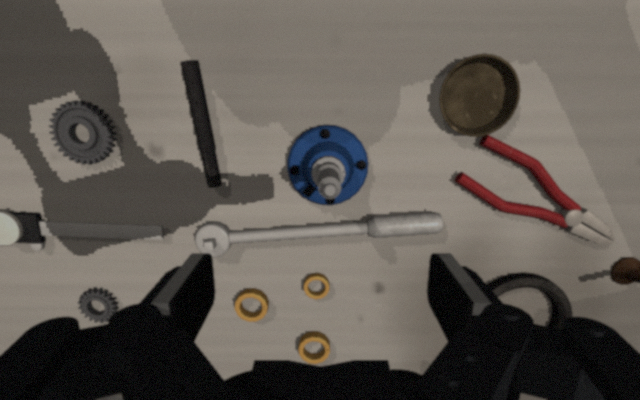

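The wrist view shows the block at (327,165) with its stub top at (330,188), the large gear at (84,132), small gear at (98,304), the small ring at (316,287), and larger rings at (251,305) and (313,348). The ratchet runs along the row at about 228.

```bash
cat >> h.py <<'E'
def blobs(im,C,z,m,lo=60,hi=20000):
    m=cv2.morphologyEx(m,cv2.MORPH_OPEN,np.ones((2,2),np.uint8))
    for c in cv2.findContours(m,cv2.RETR_EXTERNAL,cv2.CHAIN_APPROX_NONE)[0]:
        h=cv2.convexHull(c)
        if lo<cv2.contourArea(h)<hi and len(h)>5:
            (u,v),_,_=cv2.fitEllipse(h); P=onz(C,h[:,0],z)[:,:2]
            (x,y),rad=cv2.minEnclosingCircle((P*1000).astype(np.float32))
            print("px",round(u,1),round(v,1),"xy mm",round(x,1),round(y,1),"dia",round(2*rad,1),"area",int(cv2.contourArea(h)),"ellxy",(onz(C,(u,v),z)[0,:2]*1000).round(1))
E
python3 - <<'E'
from h import *
im=cv2.imread("pics/w1.png");p=np.load("pics/w1.npy");C=cam("wrist",dict(position=p[:3],tcp_rot=p[3:]))
hsv=cv2.cvtColor(im,cv2.COLOR_BGR2HSV)
print("blue z0");blobs(im,C,.008,cv2.inRange(hsv,(100,100,40),(125,255,255)),2000)
print("brass");blobs(im,C,.009,cv2.inRange(hsv,(8,110,60),(30,255,255)),150,3000)
print("stub",onz(C,(330,188),.106)*1000)
print(onz(C,[(84,132)],.009),onz(C,(98,304),.008))
z=cv2.resize(im[115:225,260:400],None,fx=4,fy=4,interpolation=2)
cv2.imwrite("pics/c2.png",np.vstack([z,cv2.resize(im[250:370,220:360],(560,480),interpolation=2)])[:, :][:600] if 0 else z)
E
```

```text
blue z0
px 328.2 165.4 xy mm 459.6 256.2 dia 82.5 area 4823 ellxy [458.3 256.2]
brass
px 314.6 348.2 xy mm 680.6 241.8 dia 44.6 area 772 ellxy [680.1 241.8]
px 252.1 305.8 xy mm 622.6 169.5 dia 42.5 area 815 ellxy [622.6 169.9]
px 317.0 286.8 xy mm 598.1 244.7 dia 31.5 area 480 ellxy [597.9 244.7]
stub [[456.61575365 255.65253148 106.        ]]
[[0.42477517 0.01140832 0.009     ]] [[ 0.62134836 -0.00793594  0.008     ]]
```

View pics/c2.png

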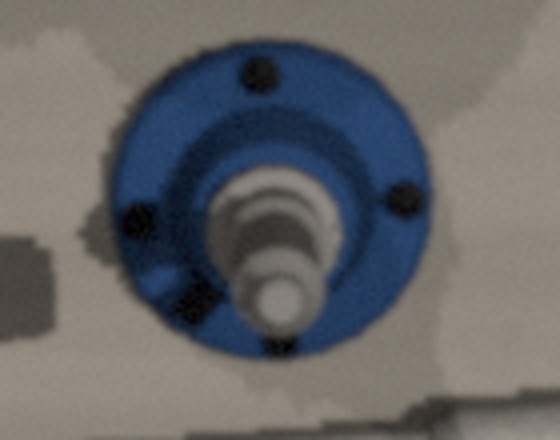

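The crop puts the stub top centre near px (329.8,190), so the shaft is at about (458,256) mm, and ring B measures 31.5 mm. Now to the bearing.

Request:
servo_tool(plan=[{"hand": 1, "x": -139, "y": -531, "z": 0}, {"hand": 1, "x": -139, "y": -531, "z": 0}, {"hand": 1, "x": -139, "y": -531, "z": 0}, {"hand": 1, "x": -139, "y": -531, "z": 0}, {"hand": 1, "x": -139, "y": -531, "z": 0}, {"hand": 1, "x": -139, "y": -531, "z": 0}, {"hand": 1, "x": -139, "y": -531, "z": 0}, {"hand": 1, "x": -139, "y": -531, "z": 0}, {"hand": 1, "x": -139, "y": -531, "z": 91}, {"hand": 1, "x": -139, "y": -531, "z": 91}, {"hand": 1, "x": -139, "y": -531, "z": 91}, {"hand": 1, "x": -139, "y": -531, "z": 91}, {"hand": 1, "x": -139, "y": -531, "z": 91}, {"hand": 1, "x": -139, "y": -531, "z": 91}, {"hand": 1, "x": -139, "y": -531, "z": 91}, {"hand": 1, "x": -139, "y": -531, "z": 91}, {"hand": 1, "x": -139, "y": -531, "z": 91}])

```text
validation failed for argument at $.pl...
```

```bash
python3 - <<'E'
from h import *
C,im,o=look("w2"); print(o["time"],o["position"],o["q"].round(2),R.from_quat(o["tcp_rot"]).as_matrix().round(3)[0])
p=np.load("pics/w1.npy");C1=cam("wrist",dict(position=p[:3],tcp_rot=p[3:]))
print("stub",onz(C1,(329.75,190),.106)*1000,"flange",onz(C1,(328.6,173),.044)*1000)
E
```

```text
1.6 [0.45540077 0.24785076 0.23133151] [ 0.26  0.01  1.75  0.    1.38 -1.31] [-1.    -0.002 -0.   ]
stub [[458.20364476 255.47609085 106.        ]] flange [[458.42033119 255.8854484   44.        ]]
```

View pics/w2.png

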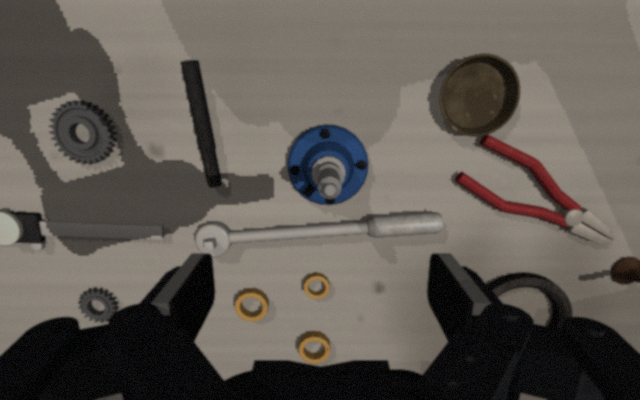

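The view is unchanged because the move was refused: every row needs all keys. Retrying with yaw included.

Request:
servo_tool(plan=[{"hand": 1, "x": -139, "y": -531, "z": 0, "yaw": 0}, {"hand": 1, "x": -139, "y": -531, "z": 0, "yaw": 0}, {"hand": 1, "x": -139, "y": -531, "z": 0, "yaw": 0}, {"hand": 1, "x": -139, "y": -531, "z": 0, "yaw": 0}, {"hand": 1, "x": -139, "y": -531, "z": 0, "yaw": 0}, {"hand": 1, "x": -139, "y": -531, "z": 0, "yaw": 0}, {"hand": 1, "x": -139, "y": -531, "z": 0, "yaw": 0}, {"hand": 1, "x": -139, "y": -531, "z": 0, "yaw": 0}, {"hand": 1, "x": -139, "y": -531, "z": 91, "yaw": 0}, {"hand": 1, "x": -139, "y": -531, "z": 91, "yaw": 0}, {"hand": 1, "x": -139, "y": -531, "z": 91, "yaw": 0}, {"hand": 1, "x": -139, "y": -531, "z": 91, "yaw": 0}, {"hand": 1, "x": -139, "y": -531, "z": 91, "yaw": 0}, {"hand": 1, "x": -139, "y": -531, "z": 91, "yaw": 0}, {"hand": 1, "x": -139, "y": -531, "z": 91, "yaw": 0}, {"hand": 1, "x": -139, "y": -531, "z": 91, "yaw": 0}, {"hand": 1, "x": -139, "y": -531, "z": 91, "yaw": 0}])

```text
time: 3.35
position: [0.5958, -0.2833, 0.1414]
tcp_rot: [-0.001, 1.0, -0.0, 0.001]
wrist_force: [-0.6, 0.0, -0.1]
gripper_width: 0.998
grasp_force: 0.0
```

```bash
python3 - <<'E'
from h import *
C,im,o=look("w3"); print(o["time"],o["position"],o["q"].round(2),R.from_quat(o["tcp_rot"]).as_matrix().round(3)[0])
E
```

```text
3.35 [ 0.59576061 -0.28329605  0.14140153] [-0.63  0.45  1.42  0.    1.27 -2.2 ] [-1.    -0.001  0.001]
```

View pics/w3.png

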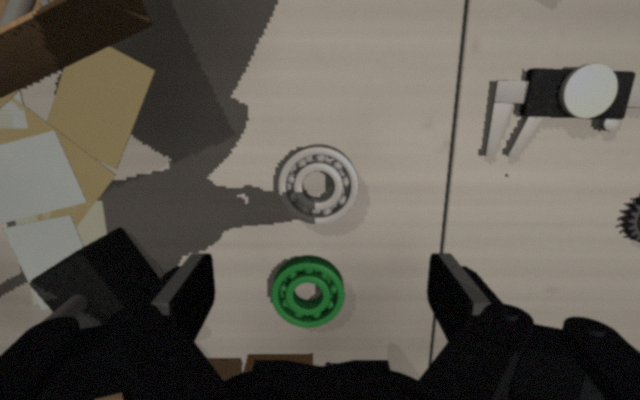

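The grey bearing is at (318,184), roughly 80 px across, with the green decoy at (308,292), so the choice is confirmed.

```bash
cat >> h.py <<'E'
def circ(im,C,z,uv,diam,w=None):
    "circle of known diameter (m) near pixel uv at height z, by Hough on an upscaled crop"
    w=w or int(300*diam/(C[1][2]-z)); u,v=map(int,uv)
    u0,v0=max(u-w,0),max(v-w,0)
    g=cv2.resize(cv2.cvtColor(im[v0:v+w,u0:u+w],cv2.COLOR_BGR2GRAY),None,fx=4,fy=4,interpolation=cv2.INTER_CUBIC)
    g=cv2.GaussianBlur(g,(0,0),2.5)
    P=onz(C,uv,z)[0]; e=proj(C,[P+[0,diam/2,0],P-[0,diam/2,0]]); rp=4*np.linalg.norm(e[0]-e[1])/2
    c=cv2.HoughCircles(g,cv2.HOUGH_GRADIENT,1.5,8,param1=60,param2=12,minRadius=int(rp*.92),maxRadius=int(rp*1.08))
    for a in (c[0][:4] if c is not None else []):
        q=(a[0]/4+u0-.4,a[1]/4+v0-.4); print("circ px",np.round(q,1),"r",round(a[2]/4,1),"exp",round(rp/4,1),"xy",(onz(C,q,z)[0,:2]*1000).round(1))
E
python3 - <<'E'
from h import *
im=cv2.imread("pics/w3.png");p=np.load("pics/w3.npy");C=cam("wrist",dict(position=p[:3],tcp_rot=p[3:]))
circ(im,C,.016,(318,184),.062); print(); circ(im,C,.016,(316,182),.025)
p=np.load("pics/w2.npy");C=cam("wrist",dict(position=p[:3],tcp_rot=p[3:]))
im=cv2.imread("pics/w2.png"); print("flange/cone"); circ(im,C,.044,(328,173),.032);circ(im,C,.106,(330,190),.010,12);circ(im,C,.097,(330,188),.018,14)
E
```

```text
circ px [317.4 186.8] r 40.1 exp 40.5 xy [ 596.4 -285.4]
circ px [318.2 184.5] r 38.0 exp 40.5 xy [ 594.6 -284.8]
circ px [318.5 189.8] r 43.1 exp 40.5 xy [ 598.8 -284.5]
circ px [318.2 181.5] r 38.0 exp 40.5 xy [ 592.2 -284.8]

circ px [315.9 179.3] r 16.9 exp 16.4 xy [ 590.5 -286.5]
circ px [318.2 186.4] r 15.9 exp 16.4 xy [ 596.1 -284.8]
circ px [310.7 181.5] r 15.6 exp 16.4 xy [ 592.3 -290.6]
circ px [323.  181.2] r 16.8 exp 16.4 xy [ 591.9 -281.1]
flange/cone
circ px [328.  174.2] r 17.8 exp 17.1 xy [459.7 255.2]
circ px [328.4 177.2] r 16.1 exp 17.1 xy [462.6 255.6]
circ px [326.5 178.7] r 17.8 exp 17.1 xy [464.  253.8]
circ px [327.3 171.9] r 16.2 exp 17.1 xy [457.6 254.5]
circ px [329.3 186.5] r 10.4 exp 11.4 xy [458.  255.2]
```

```bash
python3 - <<'E'
from h import *
im=cv2.imread("pics/w3.png");p=np.load("pics/w3.npy");C=cam("wrist",dict(position=p[:3],tcp_rot=p[3:]))
g=cv2.cvtColor(im,cv2.COLOR_BGR2GRAY);hsv=cv2.cvtColor(im,cv2.COLOR_BGR2HSV)
print(g[184,265:372:2],g[130:236:2,318],hsv[184,265:372:4,1])
for t in(175,185,195):
    m=np.zeros_like(g);m[130:236,265:372]=(g[130:236,265:372]>t)*255
    print(t);blobs(im,C,.016,m,1500)
E
```

```text
[144 143 140 143 101  68  80 122 145 148 123 101 108  84  79 128 139 148
 133 113 131 133 131 130 129 131 127 130 131 127  91  54  50  51  58 116
 141 152 147 107 118 114  69 110 141 150 143 125 129 127 137 140 143 142] [145 143 144 146 147 145 143 103  95 149 151 138 111 116 121 105 101 151
 147 142 127 128 131 132 136 135 133 131 131 130 125 129 134 116  60  72
 110 149 145 137 127 110  64  77 134 151 138 126 125 127 121 128 136] [32 34 38 27 22 22 21 25 23 22 34 32 32 33 35 37 25 33 23 22 19 22 23 19
 32 32 37]
175
185
195
```

```bash
python3 - <<'E'
from h import *
im=cv2.imread("pics/w3.png");p=np.load("pics/w3.npy");C=cam("wrist",dict(position=p[:3],tcp_rot=p[3:]))
s=cv2.cvtColor(cv2.medianBlur(im,3),cv2.COLOR_BGR2HSV)[...,1]
for t in(26,28,30):
    m=np.zeros_like(s);m[135:232,268:368]=(s[135:232,268:368]<t)*255
    m=cv2.morphologyEx(m,cv2.MORPH_CLOSE,np.ones((3,3)));m=cv2.morphologyEx(m,cv2.MORPH_OPEN,np.ones((5,5)))
    print(t);blobs(im,C,.016,m,1500)
a=cv2.resize(im[130:240,250:390],None,fx=4,fy=4,interpolation=2)
cv2.imwrite("pics/c3.png",a)
E
```

```text
26
px 318.4 184.8 xy mm 596.4 -284.7 dia 63.6 area 4948 ellxy [ 594.8 -284.6]
28
px 318.3 185.1 xy mm 596.0 -285.0 dia 63.9 area 5072 ellxy [ 595.  -284.7]
30
px 318.0 185.0 xy mm 596.2 -285.7 dia 65.7 area 5223 ellxy [ 595. -285.]
```

View pics/c3.png

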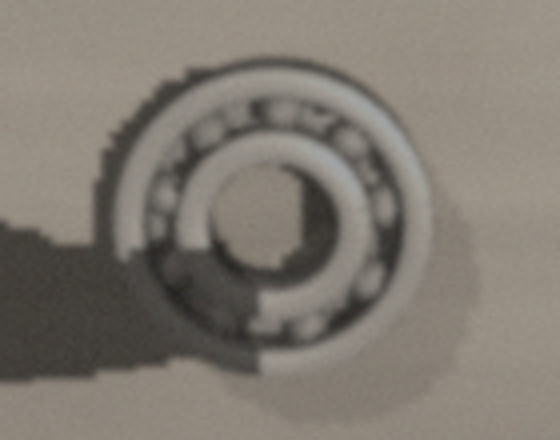

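The bearing circle is centred in the crop at (272,218), which is px (317.8,184.3), so xy is about (594.5,-285). I grip it there.

Request:
servo_tool(plan=[{"hand": 1, "x": 1.3, "y": -1.7, "z": 50, "yaw": 0}, {"hand": 1, "x": 1.3, "y": -1.7, "z": 100, "yaw": 0}, {"hand": 1, "x": 1.3, "y": -1.7, "z": 130, "yaw": 0}, {"hand": 1, "x": 1.3, "y": -1.7, "z": 141, "yaw": 0}, {"hand": 1, "x": 1.3, "y": -1.7, "z": 141, "yaw": 0}, {"hand": 1, "x": 1.3, "y": -1.7, "z": 141, "yaw": 0}, {"hand": 0, "x": 1.3, "y": -1.7, "z": 141, "yaw": 0}, {"hand": 0, "x": 1.3, "y": -1.7, "z": 141, "yaw": 0}, {"hand": 0, "x": 1.3, "y": -1.7, "z": 141, "yaw": 0}, {"hand": 0, "x": 1.3, "y": -1.7, "z": 141, "yaw": 0}, {"hand": 0, "x": 1.3, "y": -1.7, "z": 141, "yaw": 0}, {"hand": 0, "x": 1.3, "y": -1.7, "z": 141, "yaw": 0}])

```text
time: 4.6
position: [0.5959, -0.287, 0.0024]
tcp_rot: [-0.0, 1.0, -0.001, 0.002]
wrist_force: [-1.1, 0.9, 6.6]
gripper_width: 0.689
grasp_force: 65.1
```

Request:
servo_tool(plan=[{"hand": 0, "x": 0, "y": 0, "z": -50, "yaw": 0}, {"hand": 0, "x": 0, "y": 0, "z": -100, "yaw": 0}, {"hand": 0, "x": 0, "y": 0, "z": -150, "yaw": 0}, {"hand": 0, "x": 0, "y": 0, "z": -180, "yaw": 0}, {"hand": 0, "x": 0, "y": 0, "z": -180, "yaw": 0}, {"hand": 0, "x": 0, "y": 0, "z": -180, "yaw": 0}])

```text
time: 5.2
position: [0.594, -0.2857, 0.1795]
tcp_rot: [-0.0, 1.0, -0.0, 0.0]
wrist_force: [-1.0, 0.2, -3.1]
gripper_width: 0.68
grasp_force: 66.5
```

```bash
python3 - <<'E'
from h import *
C,im,o=look("w4"); print(o["time"],o["position"],R.from_quat(o["tcp_rot"]).as_matrix().round(4),o["wrist_force"],o["gripper_width"])
E
```

```text
5.2 [ 0.59397164 -0.28574303  0.17952902] [[-1.e+00 -3.e-04  6.e-04]
 [-3.e-04  1.e+00 -5.e-04]
 [-6.e-04 -5.e-04 -1.e+00]] [-0.97464957  0.23854639 -3.08033437] 0.6800182756760045
```

View pics/w4.png

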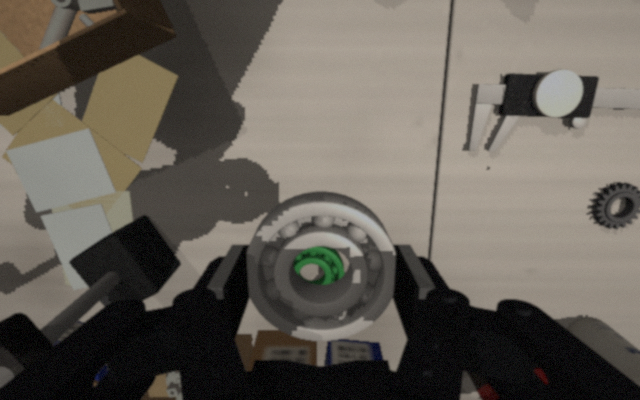

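The bearing is held, with its top face visible and outline from about x 247 to 396 and centre near (321,266). I check its offset in the tool frame.

```bash
cat >> h.py <<'E'
def tool_px(t):
    "pixels of points given in tool coordinates (m)"
    c=r.get_calibration("wrist");T=c["T_tool_cam"]; return proj((c["mtx"],T[:3,3],T[:3,:3]),t)
def ring_px(x,y,z,d):
    a=np.linspace(0,2*np.pi,73); e=tool_px(np.c_[x+d/2*np.cos(a),y+d/2*np.sin(a),0*a+z])
    return np.round([e[:,0].min(),e[:,0].max(),e[:,1].min(),e[:,1].max()],1)
E
python3 - <<'E'
from h import *
for zt in(-.012,-.016,-.020): print(zt,"top out",ring_px(0,0,zt,.062),"top bore",ring_px(0,0,zt,.025),"bot out",ring_px(0,0,zt+.016,.062), "bot bore",ring_px(0,0,zt+.016,.025))
im=cv2.imread("pics/w4.png");cv2.imwrite("pics/c4.png",cv2.resize(im[180:350,235:410],None,fx=3.5,fy=3.5,interpolation=2))
E
```

```text
-0.012 top out [241.5 397.1 197.5 338.3] top bore [288.  350.6 243.1 299.7] bot out [249.2 389.7 186.8 315.8] bot bore [291.1 347.7 228.2 280.1]
-0.016 top out [239.3 399.2 200.5 344.7] top bore [287.1 351.4 247.3 305.2] bot out [247.4 391.4 189.2 321. ] bot bore [290.4 348.4 231.6 284.6]
-0.02 top out [237.  401.4 203.8 351.4] top bore [286.1 352.3 251.8 311.1] bot out [245.6 393.2 191.8 326.5] bot bore [289.6 349.1 235.3 289.4]
```

View pics/c4.png

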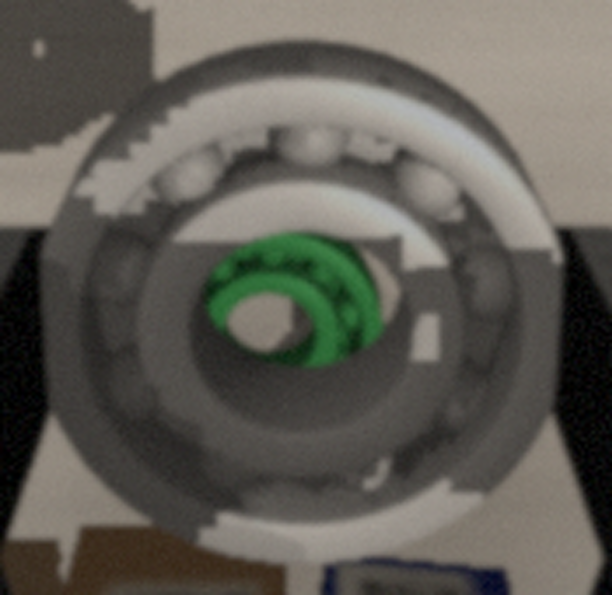

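Against the predictions, the bearing's underside is about 1.5 mm below the TCP, with x offset about -0.3 mm and y about +0.8 mm as the camera sees it. I carry it above the shaft and check through the bore.

Request:
servo_tool(plan=[{"hand": 0, "x": 136, "y": 540.5, "z": 0, "yaw": 0}, {"hand": 0, "x": 136, "y": 540.5, "z": 0, "yaw": 0}, {"hand": 0, "x": 136, "y": 540.5, "z": 0, "yaw": 0}, {"hand": 0, "x": 136, "y": 540.5, "z": 0, "yaw": 0}, {"hand": 0, "x": 136, "y": 540.5, "z": 0, "yaw": 0}, {"hand": 0, "x": 136, "y": 540.5, "z": 0, "yaw": 0}, {"hand": 0, "x": 136, "y": 540.5, "z": 0, "yaw": 0}, {"hand": 0, "x": 136, "y": 540.5, "z": 0, "yaw": 0}, {"hand": 0, "x": 136, "y": 540.5, "z": 0, "yaw": 0}, {"hand": 0, "x": 136, "y": 540.5, "z": 0, "yaw": 0}, {"hand": 0, "x": 136, "y": 540.5, "z": 0, "yaw": 0}, {"hand": 0, "x": 136, "y": 540.5, "z": 0, "yaw": 0}, {"hand": 0, "x": 136, "y": 540.5, "z": 0, "yaw": 0}, {"hand": 0, "x": 136, "y": 540.5, "z": 25, "yaw": 0}, {"hand": 0, "x": 136, "y": 540.5, "z": 49.5, "yaw": 0}, {"hand": 0, "x": 136, "y": 540.5, "z": 49.5, "yaw": 0}, {"hand": 0, "x": 136, "y": 540.5, "z": 49.5, "yaw": 0}, {"hand": 0, "x": 136, "y": 540.5, "z": 49.5, "yaw": 0}])

```text
time: 7.05
position: [0.459, 0.2541, 0.131]
tcp_rot: [0.0, 1.0, 0.0, 0.001]
wrist_force: [-0.3, -0.4, -2.0]
gripper_width: 0.686
grasp_force: 66.6
```

```bash
python3 - <<'E'
from h import *
C,im,o=look("w5"); print(o["time"],o["position"],R.from_quat(o["tcp_rot"]).as_matrix().round(4)[0],o["wrist_force"],o["gripper_width"])
cv2.imwrite("pics/c5.png",cv2.resize(im[180:350,235:410],None,fx=3.5,fy=3.5,interpolation=2))
for z,d in((.106,.010),(.097,.018)): 
    t=(np.array([0.4582,.2554,z])-o["position"])@R.from_quat(o["tcp_rot"]).as_matrix(); print("pred",ring_px(*t,d))
E
```

```text
7.05 [0.45903803 0.25414313 0.13096185] [-1.      0.001   0.0018] [-0.30976814 -0.4366891  -1.95042795] 0.6856485657578039
pred [312.  332.2 225.4 244.2]
pred [304.8 339.3 211.9 244.3]
```

View pics/c5.png

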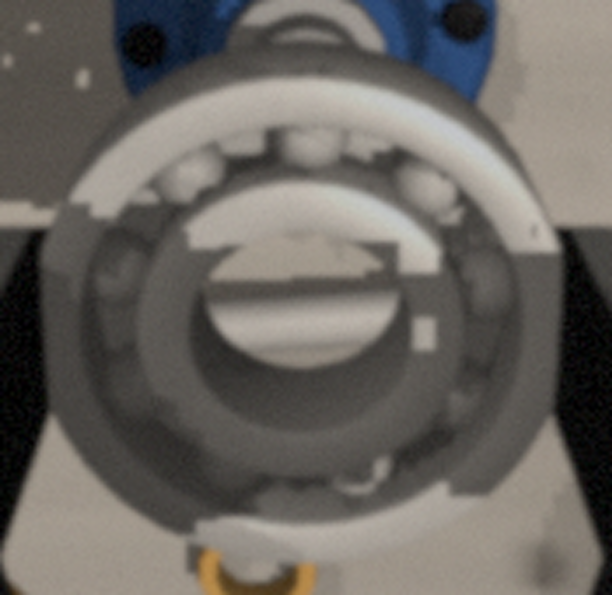

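The crop shows the flange centred over the bearing at crop x≈305, with bore centre about 298. The stub is hidden behind the near wall. After a shift of about +1 in x and +0.5 in y, I lower partway onto the 18 mm section.

Request:
servo_tool(plan=[{"hand": 0, "x": 1, "y": 0.6, "z": 10, "yaw": 0}, {"hand": 0, "x": 1, "y": 0.6, "z": 20, "yaw": 0}, {"hand": 0, "x": 1, "y": 0.6, "z": 30, "yaw": 0}, {"hand": 0, "x": 1, "y": 0.6, "z": 40, "yaw": 0}, {"hand": 0, "x": 1, "y": 0.6, "z": 50, "yaw": 0}, {"hand": 0, "x": 1, "y": 0.6, "z": 60, "yaw": 0}, {"hand": 0, "x": 1, "y": 0.6, "z": 60, "yaw": 0}, {"hand": 0, "x": 1, "y": 0.6, "z": 60, "yaw": 0}])

```text
time: 7.9
position: [0.4568, 0.2553, 0.0696]
tcp_rot: [-0.0, 1.0, -0.0, -0.0]
wrist_force: [-0.7, 0.3, -1.0]
gripper_width: 0.687
grasp_force: 66.5
```

Request:
servo_tool(plan=[{"hand": 0, "x": 0, "y": 0, "z": 6, "yaw": 0}, {"hand": 0, "x": 0, "y": 0, "z": 10, "yaw": 0}, {"hand": 0, "x": 0, "y": 0, "z": 14, "yaw": 0}, {"hand": 0, "x": 0, "y": 0, "z": 18, "yaw": 0}, {"hand": 0, "x": 0, "y": 0, "z": 21, "yaw": 0}, {"hand": 0, "x": 0, "y": 0, "z": 23, "yaw": 0}, {"hand": 0, "x": 0, "y": 0, "z": 23, "yaw": 0}])

```text
time: 8.6
position: [0.4569, 0.2553, 0.0467]
tcp_rot: [-0.0, 1.0, -0.0, -0.0]
wrist_force: [-0.1, -0.6, -3.1]
gripper_width: 0.681
grasp_force: 66.6
```

Request:
servo_tool(plan=[{"hand": 0.85, "x": 0, "y": 0, "z": 0, "yaw": 0}, {"hand": 0.85, "x": 0, "y": 0, "z": 0, "yaw": 0}, {"hand": 0.85, "x": 0, "y": 0, "z": 0, "yaw": 0}, {"hand": 0.85, "x": 0, "y": 0, "z": -20, "yaw": 0}, {"hand": 0.85, "x": 0, "y": 0, "z": -60, "yaw": 0}, {"hand": 0.85, "x": 0, "y": 0, "z": -110, "yaw": 0}, {"hand": 1, "x": 0, "y": 0, "z": -140, "yaw": 0}, {"hand": 1, "x": 32, "y": -244, "z": -140, "yaw": 0}, {"hand": 1, "x": 32, "y": -244, "z": -140, "yaw": 0}, {"hand": 1, "x": 32, "y": -244, "z": -140, "yaw": 0}, {"hand": 1, "x": 32, "y": -244, "z": -140, "yaw": 0}, {"hand": 1, "x": 32, "y": -244, "z": -140, "yaw": 0}, {"hand": 1, "x": 32, "y": -244, "z": -140, "yaw": 0}, {"hand": 1, "x": 32, "y": -244, "z": -93, "yaw": 0}, {"hand": 1, "x": 32, "y": -244, "z": -93, "yaw": 0}, {"hand": 1, "x": 32, "y": -244, "z": -93, "yaw": 0}, {"hand": 1, "x": 32, "y": -244, "z": -93, "yaw": 0}])

```text
time: 10.3
position: [0.4261, 0.0116, 0.1415]
tcp_rot: [-0.001, 1.0, -0.0, 0.001]
wrist_force: [-0.4, 1.1, 0.1]
gripper_width: 1.0
grasp_force: 0.0
```

```bash
python3 - <<'E'
from h import *
C,im,o=look("w6"); print(o["time"],o["position"])
g=cv2.cvtColor(cv2.medianBlur(im,3),cv2.COLOR_BGR2GRAY); t=proj(C,[.4245,.011,.009])[0]; print(t)
u,v=t.astype(int)
for th in(80,95,105):
    m=np.zeros_like(g);m[v-55:v+55,u-55:u+55]=(g[v-55:v+55,u-55:u+55]<th)*255
    m=cv2.morphologyEx(m,cv2.MORPH_OPEN,np.ones((3,3)));print(th);blobs(im,C,.009,m,1500)
a=cv2.resize(im[v-65:v+65,u-70:u+70],None,fx=3,fy=3,interpolation=2)
s=r.get_image("side");b=cv2.resize(s[225:310,310:410],(390,390),interpolation=2)
cv2.imwrite("pics/c6.png",np.hstack([a[:390],b]));print(u,v)
E
```

```text
10.3 [0.42609502 0.01158487 0.14154755]
[319.40297207 181.53859851]
80
px 306.9 188.1 xy mm 433.7 -0.0 dia 84.5 area 5504 ellxy [429.9   1.2]
95
px 306.5 188.2 xy mm 433.7 0.3 dia 85.1 area 5740 ellxy [429.9   0.8]
105
px 306.5 188.3 xy mm 432.7 -0.8 dia 85.8 area 5967 ellxy [430.    0.9]
319 181
```

View pics/c6.png

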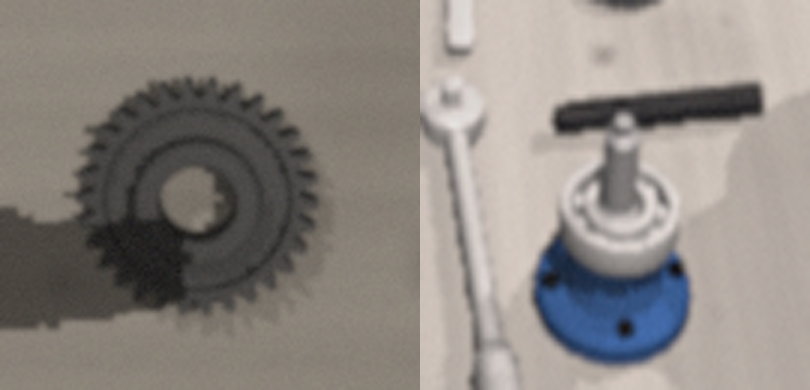

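The crop shows the bearing seated on the block. The gear spans crop x 78–318 and y 77–310, so its centre is px (314.7,180.3). I have 2 views left, so I measure numerically from here.

```bash
python3 - <<'E'
from h import *
p=np.load("pics/w6.npy");o=dict(position=p[:3],tcp_rot=p[3:]);C=cam("wrist",o)
P=onz(C,(314.7,180.3),.009)[0];print(P,shift(o,[P[0],P[1]-.0008,0]))
E
```

```text
[0.42350889 0.007318   0.009     ] [  2.9  -5.  141.5]
```

Request:
servo_tool(plan=[{"hand": 1, "x": 2.5, "y": -4.6, "z": 50, "yaw": 0}, {"hand": 1, "x": 2.5, "y": -4.6, "z": 100, "yaw": 0}, {"hand": 1, "x": 2.5, "y": -4.6, "z": 130, "yaw": 0}, {"hand": 1, "x": 2.5, "y": -4.6, "z": 141, "yaw": 0}, {"hand": 1, "x": 2.5, "y": -4.6, "z": 141, "yaw": 0}, {"hand": 1, "x": 2.5, "y": -4.6, "z": 141, "yaw": 0}, {"hand": 0, "x": 2.5, "y": -4.6, "z": 141, "yaw": 0}, {"hand": 0, "x": 2.5, "y": -4.6, "z": 141, "yaw": 0}, {"hand": 0, "x": 2.5, "y": -4.6, "z": 141, "yaw": 0}, {"hand": 0, "x": 2.5, "y": -4.6, "z": 141, "yaw": 0}, {"hand": 0, "x": 2.5, "y": -4.6, "z": 141, "yaw": 0}, {"hand": 0, "x": 2.5, "y": -4.6, "z": 141, "yaw": 0}])

```text
time: 11.6
position: [0.4242, 0.0063, 0.0012]
tcp_rot: [-0.0, 1.0, -0.0, 0.001]
wrist_force: [-4.0, 0.9, 13.7]
gripper_width: 0.695
grasp_force: 61.2
```

Request:
servo_tool(plan=[{"hand": 0, "x": 0, "y": 0, "z": -50, "yaw": 0}, {"hand": 0, "x": 0, "y": 0, "z": -100, "yaw": 0}, {"hand": 0, "x": 0, "y": 0, "z": -150, "yaw": 0}, {"hand": 0, "x": 0, "y": 0, "z": -180, "yaw": 0}, {"hand": 0, "x": 0, "y": 0, "z": -180, "yaw": 0}, {"hand": 0, "x": 0, "y": 0, "z": -180, "yaw": 0}])

```text
time: 12.2
position: [0.4225, 0.0067, 0.1791]
tcp_rot: [-0.0, 1.0, -0.0, 0.001]
wrist_force: [0.1, -0.1, -2.4]
gripper_width: 0.693
grasp_force: 65.3
```

```bash
python3 - <<'E'
from h import *
C,im,o=look("w7"); print(o["time"],o["position"],o["gripper_width"])
# bright background through bore
g=cv2.GaussianBlur(cv2.cvtColor(im,cv2.COLOR_BGR2GRAY),(3,3),0)
for zt in(-.010,-.012,-.014): print(zt,"rim top",ring_px(0,0,zt+.003,.064),"top bore",ring_px(0,0,zt,.020),"bot out",ring_px(0,0,zt+.012,.064),"bot bore",ring_px(0,0,zt+.012,.020))
print(g[180:360:2,320]); print(g[255,230:412:2]);print(g[265,280:362:2])
E
```

```text
12.2 [0.42249368 0.00670331 0.17912449] 0.692550829029297
-0.01 rim top [241.6 397.  191.4 332.8] top bore [294.6 344.  246.9 291.7] bot out [246.  392.8 185.6 320.2] bot bore [296.5 342.3 235.4 277.3]
-0.012 rim top [240.6 398.  192.8 335.7] top bore [294.2 344.3 249.  294.3] bot out [245.1 393.7 186.9 322.9] bot bore [296.2 342.6 237.2 279.6]
-0.014 rim top [239.5 399.  194.2 338.8] top bore [293.9 344.6 251.1 296.9] bot out [244.1 394.6 188.1 325.6] bot bore [295.9 342.9 239.  281.9]
[149 149 150 151 152 153 153 149 141 125  89  43  45  65  79  82  80  76
  76  81  82  82  83  82  75  61  49  49  67  79  81  80  80  70  50  98
 149 153 152 151 151 151 151 150 151 144 108 129 173 173 159  93  36  32
  30  32  31  35  42  42  40  41  39  39  34  34  50  65  65  59  59  70
  81 107 142 150 152 150 147 146 144 144 144 134 111  90  51  42  62  65]
[ 61  61  61  55  34  14   8   4   5  16  30  33  36  39  39  39  35  29
  31  33  37  39  40  39  40  39  38  38  41  42  39  41  41  41  41  41
  46  77 119 141 150 152 152 154 153 153 153 152 153 153 152 150 138 106
  63  43  40  42  51  56  56  56  50  39  27  29  38  40  40  39  41  41
  41  37  34  39  41  39  40  40  38  33  13   7  12  10  22  50  66  68
  68]
[ 38  38  41  39  41  40  41  38  40  90 144 151 152 152 151 151 153 153
 151 151 150 151 152 151 152 151 151 152 152 152 152 129  64  40  40  40
  40  41  41  37  28]
```

Held gear: bore offset is about x 0 and y +0.5 mm, so it is well centred. I carry it over and start it on the stub.

Request:
servo_tool(plan=[{"hand": 0, "x": -35.3, "y": 248.2, "z": 0, "yaw": 0}, {"hand": 0, "x": -35.3, "y": 248.2, "z": 0, "yaw": 0}, {"hand": 0, "x": -35.3, "y": 248.2, "z": 0, "yaw": 0}, {"hand": 0, "x": -35.3, "y": 248.2, "z": 0, "yaw": 0}, {"hand": 0, "x": -35.3, "y": 248.2, "z": 0, "yaw": 0}, {"hand": 0, "x": -35.3, "y": 248.2, "z": 0, "yaw": 0}, {"hand": 0, "x": -35.3, "y": 248.2, "z": 0, "yaw": 0}, {"hand": 0, "x": -35.3, "y": 248.2, "z": 30, "yaw": 0}, {"hand": 0, "x": -35.3, "y": 248.2, "z": 54, "yaw": 0}, {"hand": 0, "x": -35.3, "y": 248.2, "z": 54, "yaw": 0}, {"hand": 0, "x": -35.3, "y": 248.2, "z": 54, "yaw": 0}, {"hand": 0, "x": -35.3, "y": 248.2, "z": 60, "yaw": 0}, {"hand": 0, "x": -35.3, "y": 248.2, "z": 66, "yaw": 0}, {"hand": 0, "x": -35.3, "y": 248.2, "z": 72, "yaw": 0}, {"hand": 0, "x": -35.3, "y": 248.2, "z": 78, "yaw": 0}, {"hand": 0, "x": -35.3, "y": 248.2, "z": 84, "yaw": 0}, {"hand": 0, "x": -35.3, "y": 248.2, "z": 88, "yaw": 0}, {"hand": 0, "x": -35.3, "y": 248.2, "z": 88, "yaw": 0}])

```text
time: 14.05
position: [0.4571, 0.2548, 0.0899]
tcp_rot: [-0.0, 1.0, -0.0, -0.001]
wrist_force: [-0.2, 0.4, -1.9]
gripper_width: 0.691
grasp_force: 65.5
```

On the shaft with no contact force. I lower it to just above home.

Request:
servo_tool(plan=[{"hand": 0, "x": 0, "y": 0, "z": 6, "yaw": 0}, {"hand": 0, "x": 0, "y": 0, "z": 12, "yaw": 0}, {"hand": 0, "x": 0, "y": 0, "z": 18, "yaw": 0}, {"hand": 0, "x": 0, "y": 0, "z": 23, "yaw": 0}, {"hand": 0, "x": 0, "y": 0, "z": 27, "yaw": 0}, {"hand": 0, "x": 0, "y": 0, "z": 28, "yaw": 0}, {"hand": 0, "x": 0, "y": 0, "z": 28, "yaw": 0}])

```text
time: 14.75
position: [0.4576, 0.2549, 0.0626]
tcp_rot: [-0.0, 1.0, -0.0, -0.0]
wrist_force: [0.1, -0.2, -1.8]
gripper_width: 0.693
grasp_force: 65.5
```

Request:
servo_tool(plan=[{"hand": 0.85, "x": 0, "y": 0, "z": 0, "yaw": 0}, {"hand": 0.85, "x": 0, "y": 0, "z": 0, "yaw": 0}, {"hand": 0.85, "x": 0, "y": 0, "z": 0, "yaw": 0}, {"hand": 0.85, "x": 0, "y": 0, "z": -20, "yaw": 0}, {"hand": 0.85, "x": 0, "y": 0, "z": -60, "yaw": 0}, {"hand": 0.85, "x": 0, "y": 0, "z": -110, "yaw": 0}, {"hand": 0.6, "x": 0, "y": 0, "z": -130, "yaw": 0}, {"hand": 0.6, "x": -140, "y": -11, "z": -130, "yaw": 0}, {"hand": 0.6, "x": -140, "y": -11, "z": -130, "yaw": 0}, {"hand": 0.6, "x": -140, "y": -11, "z": -130, "yaw": 0}, {"hand": 0.6, "x": -140, "y": -11, "z": -130, "yaw": 0}, {"hand": 0.6, "x": -140, "y": -11, "z": -78, "yaw": 0}, {"hand": 0.6, "x": -140, "y": -11, "z": -78, "yaw": 0}, {"hand": 0.6, "x": -140, "y": -11, "z": -78, "yaw": 0}, {"hand": 0.6, "x": -140, "y": -11, "z": -78, "yaw": 0}])

```text
time: 16.25
position: [0.5983, 0.2443, 0.1431]
tcp_rot: [-0.0, 1.0, 0.0, 0.001]
wrist_force: [0.7, 0.8, 1.2]
gripper_width: 0.598
grasp_force: 0.0
```

```bash
python3 - <<'E'
from h import *
C,im,o=look("w8"); print(o["time"],o["position"],o["gripper_width"])
hsv=cv2.cvtColor(cv2.medianBlur(im,3),cv2.COLOR_BGR2HSV)
for z in (.010,.005): blobs(im,C,z,cv2.inRange(hsv,(8,110,50),(30,255,255)),300)
P=onz(C,(317,190),.0)
# scene/side check of gear on block: dark pixels around the stack height
E
```

```text
16.25 [0.59834636 0.24434235 0.14310142] 0.5983263158725668
px 316.5 276.5 xy mm 680.3 241.4 dia 41.6 area 1511 ellxy [679.9 241.4]
px 227.1 212.2 xy mm 622.4 169.7 dia 40.8 area 1692 ellxy [622.3 169.7]
px 319.5 183.5 xy mm 598.5 244.4 dia 30.0 area 1011 ellxy [598.5 244. ]
px 316.5 276.5 xy mm 683.0 241.3 dia 42.4 area 1511 ellxy [682.6 241.4]
px 227.1 212.2 xy mm 624.1 168.4 dia 41.6 area 1692 ellxy [624.  168.3]
px 319.5 183.5 xy mm 599.7 244.4 dia 30.5 area 1011 ellxy [599.8 244. ]
```

The spacer measures 30.0 mm across at (598.6,244.2), confirming the choice. Gripping it.

Request:
servo_tool(plan=[{"hand": 0.6, "x": -0.4, "y": -0.6, "z": 50, "yaw": 0}, {"hand": 0.6, "x": -0.4, "y": -0.6, "z": 100, "yaw": 0}, {"hand": 0.6, "x": -0.4, "y": -0.6, "z": 130, "yaw": 0}, {"hand": 0.6, "x": -0.4, "y": -0.6, "z": 140, "yaw": 0}, {"hand": 0.6, "x": -0.4, "y": -0.6, "z": 140, "yaw": 0}, {"hand": 0.6, "x": -0.4, "y": -0.6, "z": 140, "yaw": 0}, {"hand": 0, "x": -0.4, "y": -0.6, "z": 140, "yaw": 0}, {"hand": 0, "x": -0.4, "y": -0.6, "z": 140, "yaw": 0}, {"hand": 0, "x": -0.4, "y": -0.6, "z": 140, "yaw": 0}, {"hand": 0, "x": -0.4, "y": -0.6, "z": 140, "yaw": 0}, {"hand": 0, "x": -0.4, "y": -0.6, "z": 140, "yaw": 0}, {"hand": 0, "x": -0.4, "y": -0.6, "z": 140, "yaw": 0}, {"hand": 0, "x": -0.4, "y": -0.6, "z": 140, "yaw": 0}])

```text
time: 17.6
position: [0.6003, 0.2439, 0.0041]
tcp_rot: [-0.0, 1.0, 0.0, 0.002]
wrist_force: [-0.9, -0.8, 7.9]
gripper_width: 0.302
grasp_force: 58.5
```

Request:
servo_tool(plan=[{"hand": 0, "x": 0, "y": 0, "z": -50, "yaw": 0}, {"hand": 0, "x": 0, "y": 0, "z": -100, "yaw": 0}, {"hand": 0, "x": 0, "y": 0, "z": -150, "yaw": 0}, {"hand": 0, "x": 0, "y": 0, "z": -180, "yaw": 0}, {"hand": 0, "x": 0, "y": 0, "z": -180, "yaw": 0}, {"hand": 0, "x": 0, "y": 0, "z": -180, "yaw": 0}])

```text
time: 18.2
position: [0.5987, 0.2435, 0.1824]
tcp_rot: [-0.0, 1.0, 0.0, 0.001]
wrist_force: [-1.0, 0.0, -1.7]
gripper_width: 0.306
grasp_force: 59.3
```

```bash
python3 - <<'E'
from h import *
C,im,o=look("w9"); print(o["time"],o["position"],o["gripper_width"])
hsv=cv2.cvtColor(cv2.medianBlur(im,3),cv2.COLOR_BGR2HSV)
m=cv2.inRange(hsv,(8,110,30),(30,255,255))
for c in cv2.findContours(m,cv2.RETR_EXTERNAL,cv2.CHAIN_APPROX_NONE)[0]:
    if cv2.contourArea(c)>300: x,y,w,h=cv2.boundingRect(c);print(x,x+w,y,y+h)
for zt in(-.005,-.007,-.009): print(zt,"top",ring_px(0,0,zt,.030),"bot",ring_px(0,0,zt+.010,.030),"bore",ring_px(0,0,zt,.02),ring_px(0,0,zt+.01,.02))
v=hsv[...,2]; s=hsv[...,1]; print(v[200:320:2,320]);print(s[200:320:2,320])
E
```

```text
18.2 [0.59865249 0.24346487 0.18235339] 0.30553313959207085
289 354 222 291
217 260 177 218
-0.005 top [283.4 355.2 230.5 295.8] bot [285.7 353.2 222.  283.9] bore [295.4 343.3 241.9 285.4] [296.9 341.9 232.8 274. ]
-0.007 top [283.  355.7 232.3 298.4] bot [285.3 353.6 223.6 286.2] bore [295.1 343.6 243.8 287.9] [296.6 342.2 234.5 276.2]
-0.009 top [282.5 356.1 234.2 301. ] bot [284.8 354.  225.2 288.5] bore [294.7 343.9 245.8 290.4] [296.3 342.5 236.3 278.4]
[143 143 142 143 143 144 145 145 145 143 127  79  76  83 120 167 170 168
 160 130 134 166 159 131 128 127 131 141 146 146 140 117  76  72  79 131
 121  55  50  53  53  66  71  70  69  66  68  71  72  72  71  71  72  71
  71  69  68  70  69  68]
[ 30  32  32  34  30  32  33  30  33  34  40 129 154 147 147 140 141 147
 153 151 133 141 140  64  32  32  35  33  33  33  33  35  77 145 152 150
 148 148 168 173 173 170 158 153 163 147  60  40  35  32  32  32  35  32
  32  33  34  33  30  30]
```

Spacer held, about +0.6 mm in tool x and centred in y. I carry it over and start it on.

Request:
servo_tool(plan=[{"hand": 0, "x": 140.3, "y": 11.4, "z": 0, "yaw": 0}, {"hand": 0, "x": 140.3, "y": 11.4, "z": 0, "yaw": 0}, {"hand": 0, "x": 140.3, "y": 11.4, "z": 0, "yaw": 0}, {"hand": 0, "x": 140.3, "y": 11.4, "z": 0, "yaw": 0}, {"hand": 0, "x": 140.3, "y": 11.4, "z": 0, "yaw": 0}, {"hand": 0, "x": 140.3, "y": 11.4, "z": 30, "yaw": 0}, {"hand": 0, "x": 140.3, "y": 11.4, "z": 54, "yaw": 0}, {"hand": 0, "x": 140.3, "y": 11.4, "z": 54, "yaw": 0}, {"hand": 0, "x": 140.3, "y": 11.4, "z": 60, "yaw": 0}, {"hand": 0, "x": 140.3, "y": 11.4, "z": 66, "yaw": 0}, {"hand": 0, "x": 140.3, "y": 11.4, "z": 72, "yaw": 0}, {"hand": 0, "x": 140.3, "y": 11.4, "z": 78, "yaw": 0}, {"hand": 0, "x": 140.3, "y": 11.4, "z": 84, "yaw": 0}, {"hand": 0, "x": 140.3, "y": 11.4, "z": 90, "yaw": 0}, {"hand": 0, "x": 140.3, "y": 11.4, "z": 90, "yaw": 0}])

```text
time: 19.75
position: [0.459, 0.2547, 0.0906]
tcp_rot: [-0.0, 1.0, 0.0, 0.001]
wrist_force: [5.0, -0.1, -3.8]
gripper_width: 0.309
grasp_force: 59.2
```

A 5 N push toward +x means the part should sit a bit farther in +x. I correct while lowering.

Request:
servo_tool(plan=[{"hand": 0, "x": -1, "y": 0, "z": 0, "yaw": 0}, {"hand": 0, "x": -1, "y": 0, "z": 4, "yaw": 0}, {"hand": 0, "x": -1, "y": 0, "z": 8, "yaw": 0}, {"hand": 0, "x": -1, "y": 0, "z": 12, "yaw": 0}, {"hand": 0, "x": -1, "y": 0, "z": 13, "yaw": 0}, {"hand": 0, "x": -1, "y": 0, "z": 13, "yaw": 0}])

```text
time: 20.35
position: [0.459, 0.2547, 0.0777]
tcp_rot: [-0.0, 1.0, 0.0, 0.0]
wrist_force: [3.4, 0.9, -1.1]
gripper_width: 0.302
grasp_force: 59.5
```

Request:
servo_tool(plan=[{"hand": 0.5, "x": 0, "y": 0, "z": 0, "yaw": 0}, {"hand": 0.5, "x": 0, "y": 0, "z": 0, "yaw": 0}, {"hand": 0.5, "x": 0, "y": 0, "z": 0, "yaw": 0}, {"hand": 0.5, "x": 0, "y": 0, "z": -20, "yaw": 0}, {"hand": 0.5, "x": 0, "y": 0, "z": -60, "yaw": 0}, {"hand": 0.5, "x": 0, "y": 0, "z": -110, "yaw": 0}, {"hand": 0.75, "x": -162, "y": -262.7, "z": -120, "yaw": 0}, {"hand": 0.75, "x": -162, "y": -262.7, "z": -120, "yaw": 0}, {"hand": 0.75, "x": -162, "y": -262.7, "z": -120, "yaw": 0}, {"hand": 0.75, "x": -162, "y": -262.7, "z": -120, "yaw": 0}, {"hand": 0.75, "x": -162, "y": -262.7, "z": -120, "yaw": 0}, {"hand": 0.75, "x": -162, "y": -262.7, "z": -120, "yaw": 0}, {"hand": 0.75, "x": -162, "y": -262.7, "z": -120, "yaw": 0}, {"hand": 0.75, "x": -162, "y": -262.7, "z": -120, "yaw": 0}, {"hand": 0.75, "x": -162, "y": -262.7, "z": -63, "yaw": 0}, {"hand": 0.75, "x": -162, "y": -262.7, "z": -63, "yaw": 0}, {"hand": 0.75, "x": -162, "y": -262.7, "z": -63, "yaw": 0}, {"hand": 0.75, "x": -162, "y": -262.7, "z": -63, "yaw": 0}])

```text
time: 22.15
position: [0.6211, -0.007, 0.1423]
tcp_rot: [-0.001, 1.0, -0.0, 0.001]
wrist_force: [0.8, 0.1, 1.5]
gripper_width: 0.751
grasp_force: 0.0
```

```bash
python3 - <<'E'
from h import *
C,im,o=look("w10"); print(o["time"],o["position"],o["gripper_width"])
g=cv2.cvtColor(cv2.medianBlur(im,3),cv2.COLOR_BGR2GRAY); t=proj(C,[.6213,-.008,.008])[0]; u,v=t.astype(int); print(u,v)
for th in(60,80,100):
    m=np.zeros_like(g);m[v-45:v+45,u-45:u+45]=(g[v-45:v+45,u-45:u+45]<th)*255
    m=cv2.morphologyEx(m,cv2.MORPH_OPEN,np.ones((3,3)));print(th);blobs(im,C,.008,m,800)
a=cv2.resize(im[v-60:v+60,u-60:u+60],(390,390),interpolation=2)
s=r.get_image("side");b=cv2.resize(s[225:310,310:410],(390,390),interpolation=2)
cv2.imwrite("pics/c10.png",np.hstack([a,b]))
E
```

```text
22.15 [ 0.6211481  -0.00703109  0.14232659] 0.7511829494941648
318 183
60
80
px 305.2 194.5 xy mm 632.2 -19.6 dia 66.1 area 2929 ellxy [630.5 -18.9]
100
px 305.3 193.7 xy mm 632.4 -19.7 dia 66.8 area 3174 ellxy [629.9 -18.8]
```

View pics/c10.png

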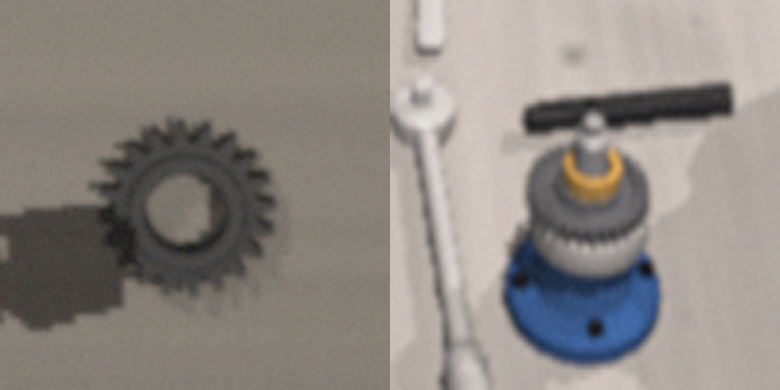

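The stack is correct so far: bearing, large gear, then spacer. The small gear spans crop x 88–276 and y 117–293, so its centre is about px (314.2,185.9).

```bash
python3 - <<'E'
from h import *
p=np.load("pics/w10.npy");o=dict(position=p[:3],tcp_rot=p[3:]);C=cam("wrist",o)
P=onz(C,(314.2,185.9),.008)[0];print(P,shift(o,[P[0],P[1]-.0008,0]))
E
```

```text
[ 0.62338813 -0.01167893  0.008     ] [ -2.   -5.4 142.3]
```

Request:
servo_tool(plan=[{"hand": 0.75, "x": -2, "y": -5.2, "z": 50, "yaw": 0}, {"hand": 0.75, "x": -2, "y": -5.2, "z": 100, "yaw": 0}, {"hand": 0.75, "x": -2, "y": -5.2, "z": 130, "yaw": 0}, {"hand": 0.75, "x": -2, "y": -5.2, "z": 141, "yaw": 0}, {"hand": 0.75, "x": -2, "y": -5.2, "z": 141, "yaw": 0}, {"hand": 0.75, "x": -2, "y": -5.2, "z": 141, "yaw": 0}, {"hand": 0, "x": -2, "y": -5.2, "z": 141, "yaw": 0}, {"hand": 0, "x": -2, "y": -5.2, "z": 141, "yaw": 0}, {"hand": 0, "x": -2, "y": -5.2, "z": 141, "yaw": 0}, {"hand": 0, "x": -2, "y": -5.2, "z": 141, "yaw": 0}, {"hand": 0, "x": -2, "y": -5.2, "z": 141, "yaw": 0}, {"hand": 0, "x": -2, "y": -5.2, "z": 141, "yaw": 0}, {"hand": 0, "x": -2, "y": -5.2, "z": 141, "yaw": 0}])

```text
time: 23.55
position: [0.6251, -0.0135, 0.0034]
tcp_rot: [-0.0, 1.0, -0.0, 0.002]
wrist_force: [-2.9, 1.0, 9.2]
gripper_width: 0.465
grasp_force: 59.1
```

Request:
servo_tool(plan=[{"hand": 0, "x": 0, "y": 0, "z": -50, "yaw": 0}, {"hand": 0, "x": 0, "y": 0, "z": -100, "yaw": 0}, {"hand": 0, "x": 0, "y": 0, "z": -150, "yaw": 0}, {"hand": 0, "x": 0, "y": 0, "z": -180, "yaw": 0}, {"hand": 0, "x": 0, "y": 0, "z": -180, "yaw": 0}, {"hand": 0, "x": 0, "y": 0, "z": -180, "yaw": 0}])

```text
time: 24.15
position: [0.6234, -0.0133, 0.1814]
tcp_rot: [-0.0, 1.0, -0.0, 0.001]
wrist_force: [0.8, -0.2, -1.9]
gripper_width: 0.46
grasp_force: 60.4
```

```bash
python3 - <<'E'
from h import *
C,im,o=look("w11"); print(o["time"],o["position"],o["gripper_width"])
g=cv2.medianBlur(cv2.cvtColor(im,cv2.COLOR_BGR2GRAY),3)
for zt in(-.007,-.009,-.011): print(zt,"bore gap",ring_px(0,0,zt,.02)[2],ring_px(0,0,zt+.01,.02)[3],"bore",ring_px(0,0,zt,.02)[:2],"outer",ring_px(0,0,zt+.01,.044)[2],ring_px(0,0,zt+.002,.044)[3])
for u in(313,320,327):print(u,g[190:330:2,u])
print(g[262,280:362:2])
E
```

```text
24.15 [ 0.62343247 -0.01326654  0.1813862 ] 0.45995038106442454
-0.007 bore gap 243.8 276.2 bore [295.1 343.6] outer 208.0 310.1
-0.009 bore gap 245.8 278.4 bore [294.7 343.9] outer 209.5 312.8
-0.011 bore gap 247.9 280.7 bore [294.4 344.2] outer 211.0 315.6
313 [142 139 138 138 138 139 140 140 140 140 129 116 102  95  88  67  61  66
  75  77  74  53  61  72  76  75  74 102 135 137 136 137 138 138 138 137
 136 136 136 136 136 135 122  61  28  27  27  33  36  37  36  35  32  29
  30  29  37  52  67  76  75  75  76  77  77  77  77  77  77  77]
320 [140 139 137 137 137 139 139 140 140 139 132 111  84  64  63  62  69  75
  76  76  73  60  69  75  77  76  78 128 138 137 137 137 137 138 137 138
 136 135 135 135 135 136 134 100  38  28  28  29  34  39  38  39  35  32
  35  45  63  73  77  78  81  79  79  65  51  48  62  78  80  80]
327 [141 140 139 136 139 139 140 140 140 142 140 135 111  78  49  41  53  66
  76  78  74  56  64  74  76  76  74 109 138 138 137 137 138 138 137 137
 135 136 135 135 135 135 127  76  32  31  32  34  40  41  38  38  34  34
  38  43  45  48  54  71  82  85  84  80  63  56  59  82  85  85]
[ 28  30  30  29  34  38  38  37  32  52 120 136 136 136 136 136 135 136
 136 137 136 134 136 135 137 136 135 137 136 137 134  95  38  34  39  39
  39  34  34  38  36]
```

Gear held and centred (x≈0, y≈+0.6), underside 3 mm below the TCP.

Request:
servo_tool(plan=[{"hand": 0, "x": 165.6, "y": 268.2, "z": 0, "yaw": 0}, {"hand": 0, "x": 165.6, "y": 268.2, "z": 0, "yaw": 0}, {"hand": 0, "x": 165.6, "y": 268.2, "z": 0, "yaw": 0}, {"hand": 0, "x": 165.6, "y": 268.2, "z": 0, "yaw": 0}, {"hand": 0, "x": 165.6, "y": 268.2, "z": 0, "yaw": 0}, {"hand": 0, "x": 165.6, "y": 268.2, "z": 0, "yaw": 0}, {"hand": 0, "x": 165.6, "y": 268.2, "z": 0, "yaw": 0}, {"hand": 0, "x": 165.6, "y": 268.2, "z": 0, "yaw": 0}, {"hand": 0, "x": 165.6, "y": 268.2, "z": 30, "yaw": 0}, {"hand": 0, "x": 165.6, "y": 268.2, "z": 52, "yaw": 0}, {"hand": 0, "x": 165.6, "y": 268.2, "z": 56, "yaw": 0}, {"hand": 0, "x": 165.6, "y": 268.2, "z": 62, "yaw": 0}, {"hand": 0, "x": 165.6, "y": 268.2, "z": 68, "yaw": 0}, {"hand": 0, "x": 165.6, "y": 268.2, "z": 74, "yaw": 0}, {"hand": 0, "x": 165.6, "y": 268.2, "z": 80, "yaw": 0}, {"hand": 0, "x": 165.6, "y": 268.2, "z": 85, "yaw": 0}, {"hand": 0, "x": 165.6, "y": 268.2, "z": 88, "yaw": 0}, {"hand": 0, "x": 165.6, "y": 268.2, "z": 88, "yaw": 0}])

```text
time: 26.0
position: [0.4574, 0.255, 0.0916]
tcp_rot: [-0.0, 1.0, 0.0, 0.0]
wrist_force: [1.8, 0.0, -2.2]
gripper_width: 0.46
grasp_force: 60.4
```

Request:
servo_tool(plan=[{"hand": 0, "x": 0, "y": 0, "z": 4, "yaw": 0}, {"hand": 0, "x": 0, "y": 0, "z": 5, "yaw": 0}, {"hand": 0, "x": 0, "y": 0, "z": 5, "yaw": 0}, {"hand": 0.65, "x": 0, "y": 0, "z": 5, "yaw": 0}, {"hand": 0.65, "x": 0, "y": 0, "z": 5, "yaw": 0}, {"hand": 0.65, "x": 0, "y": 0, "z": 5, "yaw": 0}, {"hand": 0.65, "x": 0, "y": 0, "z": -15, "yaw": 0}, {"hand": 0.65, "x": 0, "y": 0, "z": -55, "yaw": 0}, {"hand": 0.65, "x": 0, "y": 0, "z": -105, "yaw": 0}])

```text
time: 26.9
position: [0.4553, 0.2545, 0.1959]
tcp_rot: [-0.0, 1.0, -0.001, -0.003]
wrist_force: [1.2, 0.4, 0.2]
gripper_width: 0.651
grasp_force: 0.0
```

Request:
servo_tool(plan=[{"hand": 0.65, "x": 27, "y": -491, "z": 0, "yaw": 0}, {"hand": 0.65, "x": 27, "y": -491, "z": 0, "yaw": 0}, {"hand": 0.65, "x": 27, "y": -491, "z": 0, "yaw": 0}, {"hand": 0.65, "x": 27, "y": -491, "z": 0, "yaw": 0}, {"hand": 0.65, "x": 27, "y": -491, "z": 0, "yaw": 0}, {"hand": 0.65, "x": 27, "y": -491, "z": 0, "yaw": 0}, {"hand": 0.65, "x": 27, "y": -491, "z": 0, "yaw": 0}, {"hand": 0.65, "x": 27, "y": -491, "z": 0, "yaw": 0}, {"hand": 0.65, "x": 27, "y": -491, "z": 0, "yaw": 0}, {"hand": 0.65, "x": 27, "y": -491, "z": 0, "yaw": 0}, {"hand": 0.65, "x": 27, "y": -491, "z": 0, "yaw": 0}, {"hand": 0.65, "x": 27, "y": -491, "z": 55, "yaw": 0}, {"hand": 0.65, "x": 27, "y": -491, "z": 55, "yaw": 0}, {"hand": 0.65, "x": 27, "y": -491, "z": 55, "yaw": 0}, {"hand": 0.65, "x": 27, "y": -491, "z": 55, "yaw": 0}])

```text
time: 28.4
position: [0.4311, -0.236, 0.1434]
tcp_rot: [-0.001, 1.0, -0.001, 0.001]
wrist_force: [-0.9, -0.2, 0.6]
gripper_width: 0.654
grasp_force: 0.0
```

```bash
python3 - <<'E'
from h import *
C,im,o=look("w12"); print(o["time"],o["position"],o["gripper_width"])
g=cv2.cvtColor(cv2.medianBlur(im,3),cv2.COLOR_BGR2GRAY); t=proj(C,[.430,-.236,.012])[0]; u,v=t.astype(int); print(u,v)
for th in(30,40,50,60):
    m=np.zeros_like(g);m[v-50:v+50,u-50:u+50]=(g[v-50:v+50,u-50:u+50]<th)*255
    m=cv2.morphologyEx(m,cv2.MORPH_OPEN,np.ones((3,3)));print(th);blobs(im,C,.012,m,500)
E
```

```text
28.4 [ 0.43112555 -0.23600317  0.14341353] 0.6539992487388103
320 182
30
px 319.3 182.2 xy mm 430.0 -236.4 dia 33.4 area 1275 ellxy [ 429.7 -236.7]
40
px 319.5 182.1 xy mm 429.9 -236.5 dia 33.6 area 1353 ellxy [ 429.6 -236.6]
50
px 319.4 182.2 xy mm 430.1 -236.7 dia 34.4 area 1389 ellxy [ 429.7 -236.7]
60
px 319.3 182.1 xy mm 430.0 -236.9 dia 34.7 area 1433 ellxy [ 429.6 -236.8]
```

Request:
servo_tool(plan=[{"hand": 0.65, "x": 1.2, "y": -1.2, "z": 50, "yaw": 0}, {"hand": 0.65, "x": 1.2, "y": -1.2, "z": 100, "yaw": 0}, {"hand": 0.65, "x": 1.2, "y": -1.2, "z": 130, "yaw": 0}, {"hand": 0.65, "x": 1.2, "y": -1.2, "z": 140, "yaw": 0}, {"hand": 0.65, "x": 1.2, "y": -1.2, "z": 140, "yaw": 0}, {"hand": 0.65, "x": 1.2, "y": -1.2, "z": 140, "yaw": 0}, {"hand": 0, "x": 1.2, "y": -1.2, "z": 140, "yaw": 0}, {"hand": 0, "x": 1.2, "y": -1.2, "z": 140, "yaw": 0}, {"hand": 0, "x": 1.2, "y": -1.2, "z": 140, "yaw": 0}, {"hand": 0, "x": 1.2, "y": -1.2, "z": 140, "yaw": 0}, {"hand": 0, "x": 1.2, "y": -1.2, "z": 140, "yaw": 0}, {"hand": 0, "x": 1.2, "y": -1.2, "z": 140, "yaw": 0}, {"hand": 0, "x": 1.2, "y": -1.2, "z": 140, "yaw": 0}])

```text
time: 29.75
position: [0.4307, -0.2386, 0.0043]
tcp_rot: [-0.0, 1.0, -0.001, 0.001]
wrist_force: [-1.6, 1.5, 8.3]
gripper_width: 0.377
grasp_force: 59.2
```

Request:
servo_tool(plan=[{"hand": 0, "x": 0, "y": 0, "z": -50, "yaw": 0}, {"hand": 0, "x": 0, "y": 0, "z": -100, "yaw": 0}, {"hand": 0, "x": 0, "y": 0, "z": -150, "yaw": 0}, {"hand": 0, "x": 0, "y": 0, "z": -180, "yaw": 0}, {"hand": 0, "x": 0, "y": 0, "z": -180, "yaw": 0}, {"hand": 0, "x": 0, "y": 0, "z": -180, "yaw": 0}])

```text
time: 30.35
position: [0.4294, -0.2375, 0.1828]
tcp_rot: [-0.0, 1.0, -0.001, 0.001]
wrist_force: [0.5, 0.1, -1.2]
gripper_width: 0.364
grasp_force: 60.3
```

```bash
python3 - <<'E'
from h import *
C,im,o=look("w13"); print(o["time"],o["position"],o["gripper_width"])
g=cv2.medianBlur(cv2.cvtColor(im,cv2.COLOR_BGR2GRAY),3)
for zt in(-.006,-.008,-.010): print(zt,"bore gap",ring_px(0,0,zt,.02)[2],ring_px(0,0,zt+.012,.02)[3],"bore",ring_px(0,0,zt,.02)[:2],"outer",ring_px(0,0,zt+.012,.035)[2],ring_px(0,0,zt,.035)[3])
for u in(313,320,327):print(u,g[190:330:2,u])
print(g[258,280:362:2])
E
```

```text
30.35 [ 0.42938017 -0.23747649  0.1827778 ] 0.3640183613318475
-0.006 bore gap 242.8 273.0 bore [295.2 343.4] outer 215.8 302.3
-0.008 bore gap 244.8 275.1 bore [294.9 343.7] outer 217.3 304.9
-0.01 bore gap 246.9 277.3 bore [294.6 344. ] outer 218.9 307.6
313 [152 149 149 148 147 149 149 149 148 148 147 146 145 145 109  24   6   2
   7  17  20  15  15  16  14  14  48 131 145 147 147 147 147 147 147 145
 145 145 143 144 144 137  68  10   2   2   3   4   7   2   5   5   5   6
  20 102 137 142 142 141 139 140 141 142 142 145 146 145 144 141]
320 [151 148 148 148 149 149 149 150 149 148 147 146 145 144 107  20   6   3
   9  20  24  19  16  16  13  20  91 143 146 146 146 146 146 147 147 146
 146 144 143 143 145 144 120  23   8   3   2   4   6   5   5   5   2   8
   8  41 126 144 144 143 142 142 142 143 143 146 145 146 145 142]
327 [150 149 149 148 148 148 149 149 149 149 147 147 146 143 105  22   1   1
   6  24  25  21  19  19  15  17  72 139 146 146 147 146 146 146 146 146
 144 144 144 144 144 142  83   9   3   2   5   6   7   7   8   5   6   6
  18  88 143 144 144 144 143 141 142 142 145 146 146 147 144 142]
[  4   7   5   5   5   4   3   6   9  60 135 147 147 148 146 145 146 147
 148 148 147 146 146 146 146 148 147 147 147 147 145 124  40   5   8   6
   2   6   6   5   4]
```

Collar held and centred.

Request:
servo_tool(plan=[{"hand": 0, "x": -28.4, "y": 492.4, "z": 0, "yaw": 0}, {"hand": 0, "x": -28.4, "y": 492.4, "z": 0, "yaw": 0}, {"hand": 0, "x": -28.4, "y": 492.4, "z": 0, "yaw": 0}, {"hand": 0, "x": -28.4, "y": 492.4, "z": 0, "yaw": 0}, {"hand": 0, "x": -28.4, "y": 492.4, "z": 0, "yaw": 0}, {"hand": 0, "x": -28.4, "y": 492.4, "z": 0, "yaw": 0}, {"hand": 0, "x": -28.4, "y": 492.4, "z": 0, "yaw": 0}, {"hand": 0, "x": -28.4, "y": 492.4, "z": 0, "yaw": 0}, {"hand": 0, "x": -28.4, "y": 492.4, "z": 0, "yaw": 0}, {"hand": 0, "x": -28.4, "y": 492.4, "z": 0, "yaw": 0}, {"hand": 0, "x": -28.4, "y": 492.4, "z": 0, "yaw": 0}, {"hand": 0, "x": -28.4, "y": 492.4, "z": 0, "yaw": 0}, {"hand": 0, "x": -28.4, "y": 492.4, "z": 30, "yaw": 0}, {"hand": 0, "x": -28.4, "y": 492.4, "z": 50, "yaw": 0}, {"hand": 0, "x": -28.4, "y": 492.4, "z": 50, "yaw": 0}, {"hand": 0, "x": -28.4, "y": 492.4, "z": 50, "yaw": 0}])

```text
time: 32.0
position: [0.4571, 0.254, 0.1314]
tcp_rot: [0.001, 1.0, -0.0, -0.001]
wrist_force: [0.2, 0.0, -0.7]
gripper_width: 0.365
grasp_force: 60.3
```

Request:
servo_tool(plan=[{"hand": 0, "x": 0, "y": 0, "z": 6, "yaw": 0}, {"hand": 0, "x": 0, "y": 0, "z": 12, "yaw": 0}, {"hand": 0, "x": 0, "y": 0, "z": 18, "yaw": 0}, {"hand": 0, "x": 0, "y": 0, "z": 24, "yaw": 0}, {"hand": 0, "x": 0, "y": 0, "z": 30, "yaw": 0}, {"hand": 0, "x": 0, "y": 0, "z": 34, "yaw": 0}, {"hand": 0, "x": 0, "y": 0, "z": 35, "yaw": 0}, {"hand": 0, "x": 0, "y": 0, "z": 35, "yaw": 0}])

```text
time: 32.8
position: [0.4579, 0.2552, 0.0968]
tcp_rot: [-0.0, 1.0, 0.0, 0.0]
wrist_force: [3.2, 0.3, -2.2]
gripper_width: 0.361
grasp_force: 60.2
```

Request:
servo_tool(plan=[{"hand": 0.55, "x": 0, "y": 0, "z": 0, "yaw": 0}, {"hand": 0.55, "x": 0, "y": 0, "z": 0, "yaw": 0}, {"hand": 0.55, "x": 0, "y": 0, "z": 0, "yaw": 0}, {"hand": 0.55, "x": 0, "y": 0, "z": -15, "yaw": 0}, {"hand": 0.55, "x": 0, "y": 0, "z": -50, "yaw": 0}, {"hand": 0.55, "x": 0, "y": 0, "z": -100, "yaw": 0}, {"hand": 0.55, "x": 0, "y": 0, "z": -130, "yaw": 0}, {"hand": 0.55, "x": 0, "y": 0, "z": -130, "yaw": 0}, {"hand": 0.55, "x": 0, "y": 0, "z": -130, "yaw": 0}])

```text
time: 33.7
position: [0.4575, 0.2553, 0.2272]
tcp_rot: [-0.0, 1.0, 0.0, 0.0]
wrist_force: [-0.8, -0.4, 0.2]
gripper_width: 0.547
grasp_force: 0.0
```

```bash
python3 - <<'E'
from h import *
C,im,o=look("w14"); print(o["time"],o["position"],o["gripper_width"])
u,v=proj(C,[.458,.2555,.09])[0].astype(int)
a=cv2.resize(im[v-65:v+65,u-65:u+65],(390,390),interpolation=2)
s=r.get_image("side");b=cv2.resize(s[225:310,310:410],(390,390),interpolation=2)
cv2.imwrite("pics/c14.png",np.hstack([a,b]))
E
```

```text
33.7 [0.45747176 0.25530888 0.22718068] 0.5467219669894816
```

View pics/c14.png

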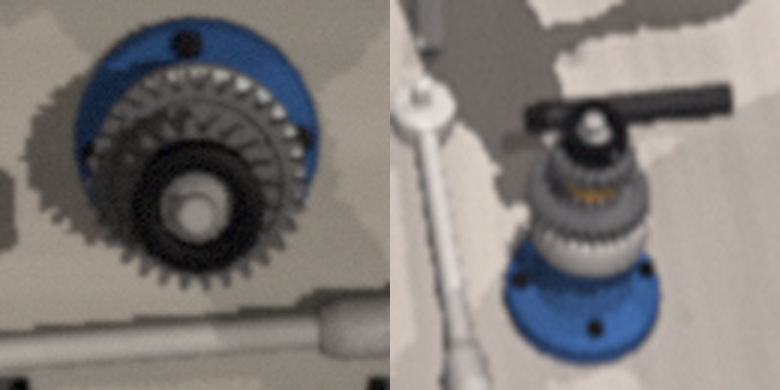

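The stack is complete and level: the collar is on top at crop (198,205) with the stub showing through, and the spacer is visible between the gears in the side view. The gripper is clear and the ratchet is still in place, so I hand in.

```bash
python3 -c "
from bench import r
print(r.sign_off())"
```

```text
the job is handed in; nothing more can be done
None
```

The layshaft is built up in order — bearing, large gear, 30 mm brass spacer, small gear, lock collar. The last images show the stack complete and level, the ratchet and caliper were not touched, and the job was handed in at about 34 s. The hand-in gave no verdict, so I have no score to report.

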